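Clamp the sample tube rack on the bench mixer

ROBOT

A 6-joint arm with a two-finger parallel gripper is mounted at the origin on the work surface. World frame = base frame: x ahead of the robot, y to its left, z up, the work surface at z = 0. Lengths are in m, angles in rad, forces in N, time in s.
With the tool pointing down it reaches from about 0.375 to 0.9 m from the base axis. Payload 3.1 kg.
Tool frame: the origin (TCP) lies at the very end of the fingers, on their centre line; the grasp point (between the pads) lies 19 mm behind it; z points along the fingers, y is the line along which they close (so a half turn about z gives the same grasp; the last joint's range is limited). The gripper opens to 87 mm and grips with 3 to 60 N. Pads are 19 mm wide; open, the fingers measure 117 mm over their backs; the gripper's body (75 mm by 190 mm) begins 51 mm behind the grasp point.
Start: joints at [-1.399, 0.527, 1.433, -0, 1.181, -0.178], TCP at [0.215, -0.587, 0.223] pointing down, gripper open.
Joint ranges: [-3.08, 3.08], [-0.75, 2.2], [0.22, 2.44], [-1.43, 4.57], [0, 2.65], [-2.85, 2.85]. Speed limits (rad/s): [2.79, 2.79, 3.14, 3.14, 3.14, 3.14].

INTERFACE

Orientations are given as a unit quaternion [x, y, z, w].
In Python, from rig import status, viewer, robot gives the robot as it stands.
- The arm moves only by the tool arm_command, never from a script. Its arguments are lists of equal length, an entry for each row: "delta_rot": the turn, a rotation vector about the tool's x, y, z in degrees, a list of three; "delta_pos": the shift along the tool's x, y, z in m, a list of three; "gripper": the closure, from -1 (fully open) to 1 (shut). In form: {"delta_rot": [[rx, ry, rz], ...], "delta_pos": [[dx, dy, dz], ...], "gripper": [gripper, ...]}. A call has 1 to 12 rows; each row is the pose to reach, as a shift and turn from the pose commanded when the call began, along the tool's axes at that moment; what a row does not reach only later rows make up. A row lasts 1/12 s, in which the tool goes at most 41.7 mm and 7.16 degrees, less where a joint would pass 70% of its speed; a pose out of reach is approached as far as the arm can. A call with a gripper value outside its range is refused whole. The fingers move at their own pace and stop on an object; "grip_force" is the grip in N (left out, the last holds). Time passes only in rows, so rows that repeat a pose let the fingers close. It gives the time, the measured TCP pose, the force, the opening and the grip force at its end, in the units of the state.
- status.get_obs(): the state, without advancing time (a new reading comes with each control period).
- viewer.camera(name): name is "side" or "top"; returns a dict with "pixels" (400x640x3 uint8, blue, green, red), "fx", "fy", "cx", "cy" (pixels), "pose" (4x4, takes a point from camera to world coordinates). Camera axes: x right, y down, z forward; pixel columns grow to the right and rows downward; lengths in m; the calibration is good to about 2 mm. A picture is of the moment at which its call begins. There is no depth.
- robot.hand_in(): hands the job in; it is judged then, once.
The state is a dict: "time": time; "q": joint angles; "joint_velocities": joint speeds; "joint_torque": joint torques, N m; "position": TCP position; "tool_rot": TCP orientation; "ft_force": force on the tool from outside, world axes, zero at the start; "moment": the same for the moment, N m; "grip_width": finger opening in m; "grip_force": force on a finger pad.
Only numpy, scipy, OpenCV 4.12 (cv2) and the standard library are available. Lean on these libraries where they do the work, as an engineer would, in place of code of your own. Each camera call takes 0.05 s, during which the arm holds its last target. There are 200 camera calls.

TASK

Clamp the tube rack down on the bench mixer: turn the black thumb nut on the clamp's column, only ever with the red-balled cam lever open, until the lever starts to bite half-way through its swing (to within a few degrees), then flip the lever all the way home and let go. The nut has been left too slack by an unknown amount, so feel for the bite; set too tight the foot crushes the rack, too slack it will not hold. Do not lift or shift the rack or knock over or push aside anything else.

Things in the scene. Friction and masses are not known exactly. Their poses are not given: they have to be found in the camera images.
- mixer: white bench mixer with a black rubber deck, 240 x 300 x 55 mm, fixed; origin under its centre, x along its short side, y along its long side, z up. The deck (55 mm above the table) carries the rack between low fences, the clamp and a small jar
- clamp: clamp fixed to the mixer; axes as the mixer's, origin on the deck straight under its foot. Aluminium column at y = +120 mm, nut on top; a blue head slides on the column: a 30 mm wide arm over the rack to y = -17 mm, its top 20 mm below lever_hinge, cam lever on its end, a sprung rubber foot (24 mm across) below. The foot's stem length is not known: 12 to 27 mm of air lie between foot and rack
- nut_grip (a point): centre of the round ribbed black nut on the column: 40 mm diameter, from 15 mm below to 13 mm above this point, vertical axis, point at least 29 mm above the arm's top; turns in place, no preferred yaw, friction 0.14 N m, stays as left. Clockwise from above tightens: it lowers head, lever and foot 3.18 mm per rad. Turn it only with the lever open (below 0.4 rad)
- lever_hinge (a point): hinge point of the cam lever, 130 to 150 mm above the clamp's origin (moves with the head); hinge axis = clamp y. The lever pushes the foot down by 9(1 - cos(2.094 q)) mm, q = joint lever: 10.0 mm at half swing, 17.7 mm at home. The foot on the rack pushes with 12 N plus 1.2 N per mm, so a bite at half swing locks at 21 to 22 N; 19.2 to 23.6 N is right, 27 N crushes
- lever_ball (a point): centre of the red ball, 24 mm diameter, on the cam lever's end, 70 mm from the hinge (steel bar 12 x 10 mm between). Open it stands up, leaning 0.05 rad to clamp +x; it swings over to clamp -x and ends level at the hinge's height. Ball from hinge, in clamp axes: 70 mm times (-sin a, 0, cos a), a = joint lever - 0.05
- lever (a joint): angle of the cam lever, rad: 0 open (upright), 0.81 half swing, 1.62 fully home (level). Before the bite it turns with 0.5 to 1 N at the ball; from the bite on it resists, at half swing with a step of about 3 N, then up to 5 N, until it passes centre at 1.5 and is held shut. Released part-way after the bite it springs back open
- rack: white plastic tube rack 160 x 75 x 45 mm, about 0.45 kg, origin under its centre, long side along the mixer's x, standing loose on the deck under the foot; an aluminium pressure pad in the middle of its top lies 50 mm above its underside; eight capped tubes stand at its ends, up to 90 mm above its underside
- jar: small specimen jar with a red cap, 36 mm diameter, 50 mm tall, loose on the mixer's deck on the -y side; origin under its centre; leave alone
- sanitiser: clear bottle with a blue cap, 64 mm diameter, 170 mm tall, origin under its centre; leave alone
- spray: blue bottle with a white cap, 60 mm diameter, 150 mm tall, origin under its centre; leave alone
- kit_box: white and red carton 140 x 100 x 60 mm, origin under its centre; leave alone
- cup: grey cup, 70 mm diameter, 90 mm tall, origin under its centre; leave alone
- marker: blue marker pen lying flat, 14 mm thick, 130 mm long; leave alone
- pack: flat white packet 85 x 60 x 14 mm, origin under its centre; leave alone
- nut (a joint): turn of the thumb nut, rad, growing clockwise seen from above (tighter), 0 to 7; 0.3 to 1.2 at the start. It does not tell the foot's height, for the stem length is not known
Mind the look-alikes: they are no part of the job. Leave any green look-alike of the rack alone.

How it is judged:
By the outcome, as a careful person would: the job done as asked, in the order asked, and still so for the second after the job is handed in, with the robot touching nothing.
It also fails if it takes over 72 s, if anything falls off the work surface, if the arm or the gripper's body presses on something with over 40 N, if the wrist force passes 120 N, or if a joint passes its speed limit or range.

## Working session

There is one attempt and no reset: what is moved stays moved. The work goes in short steps, Python scripts to look and compute and a tool call to move; the robot and the scene stay as the last step left them, time stands still between calls to the robot, and variables do not carry over. Pictures are saved under pics/ and viewed, at most 10 in all, crops included, and the job is handed in when it is done.

Besides the shell and the picture viewer there is one more tool, called after "Request:" as name(argument=value, ...), one argument or row to a line, values as JSON. arm_command: Moves the arm, as the interface text tells. Its arguments: {"type":"object","properties":{"delta_rot":{"type":"array","items":{"type":"array","items":{"type":"number"}}},"delta_pos":{"type":"array","items":{"type":"array","items":{"type":"number"}}},"gripper":{"type":"array","items":{"type":"number"}},"grip_force":{"type":"number"}},"required":["delta_rot","delta_pos","gripper"]}

```bash
mkdir -p pics; ls
python3 - <<'E'
from rig import status, viewer, robot
import cv2,numpy as np
for n in("top","side"):
    c=viewer.camera(n); cv2.imwrite(f"pics/{n}0.png",c["pixels"]); print(n,c["fx"],c["fy"],c["cx"],c["cy"],np.round(c["pose"],4).tolist())
o=status.get_obs(); print(o)
E
```

```text
pics
top 365.0330059146582 365.0330059146582 323.44572034312955 199.25058830916873 [[-0.0231, -0.9966, 0.0796, 0.3846], [-0.9997, 0.0231, -0.0012, 0.0211], [-0.0006, -0.0796, -0.9968, 1.292], [0.0, 0.0, 0.0, 1.0]]
side 376.9886536028274 376.9886536028274 312.9289790844992 199.299554107348 [[0.7318, -0.4091, 0.5451, -0.1762], [-0.6815, -0.4439, 0.5818, -0.6595], [0.004, -0.7972, -0.6037, 0.8956], [0.0, 0.0, 0.0, 1.0]]
{'time': 0.1, 'q': array([-1.39848812e+00,  5.28356314e-01,  1.43379735e+00, -2.00628913e-05,
        1.18142328e+00, -1.78511906e-01]), 'joint_velocities': array([-0.00093001, -0.00215611, -0.00359187,  0.000937  ,  0.00081177,
       -0.00148767]), 'joint_torque': array([-2.27865612e-04, -4.40986526e+01, -1.77150947e+01,  6.34016516e-02,
        5.34131681e-02, -4.30856971e-05]), 'position': array([ 0.21468946, -0.58624627,  0.22167251]), 'tool_rot': array([ 9.84653911e-01,  1.74515590e-01, -6.19924952e-06, -9.92171703e-04]), 'ft_force': array([ 1.2303864 ,  0.675481  , -0.29209055]), 'moment': array([-0.01018092,  0.05605858, -0.01900517]), 'grip_force': 0.0, 'grip_width': 0.08693665280370808}
```

View pics/top0.png

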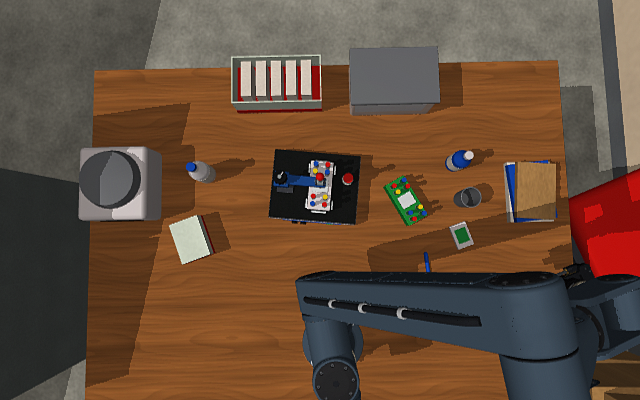

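View pics/side0.png

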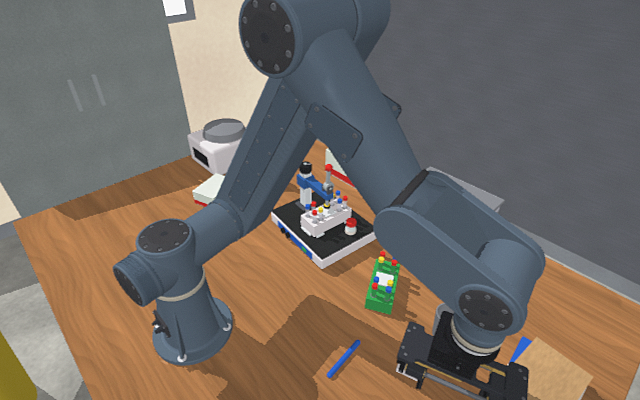

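The top view shows the mixer centred near (316,187), the nut at (281,177), the ball at (320,178) and the jar at (347,179). The green rack at (405,200) is the look-alike. The side view shows the clamp clear of the arm, with the nut near (305,168) and the ball near (328,168).

Run:
```python
import cv2,numpy as np
t=cv2.imread("pics/top0.png")[140:240,255:375]; s=cv2.imread("pics/side0.png")[140:280,260:390]
t=cv2.resize(t,None,fx=3.3,fy=3.3,interpolation=cv2.INTER_CUBIC); s=cv2.resize(s,None,fx=3,fy=3,interpolation=cv2.INTER_CUBIC)
H=max(t.shape[0],s.shape[0]); o=np.zeros((H,t.shape[1]+s.shape[1],3),np.uint8); o[:t.shape[0],:t.shape[1]]=t;o[:s.shape[0],t.shape[1]:]=s
cv2.imwrite("pics/crop0.png",o);print(o.shape,t.shape)
```

```text
(420, 786, 3) (330, 396, 3)
```

View pics/crop0.png

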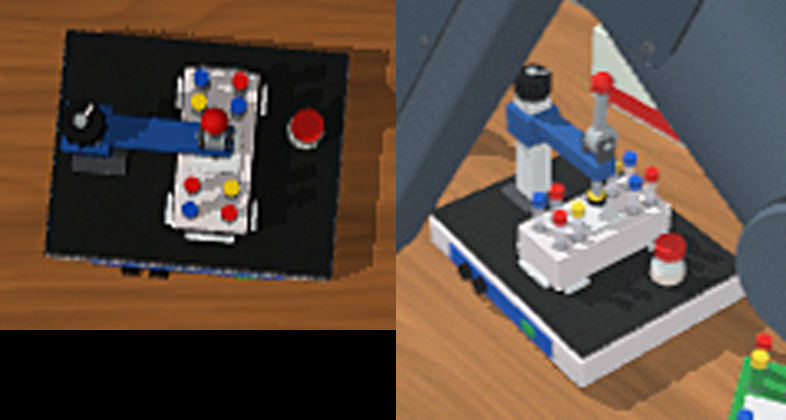

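The crop gives full-frame pixels. In the top view the deck corners are (275,149), (360.5,156), (355,224.5) and (269,217), the nut is at (280.5,177.6) and the ball at (319.5,177). In the side view the nut is at (305.7,167.7) and the ball at (328.3,167.7). Next I triangulate these points.

```bash
cat > h.py <<'E'
import numpy as np
from scipy.spatial.transform import Rotation as R
K={"top":(365.033,323.4457,199.2506,np.array([[-0.0231,-0.9966,0.0796,0.3846],[-0.9997,0.0231,-0.0012,0.0211],[-0.0006,-0.0796,-0.9968,1.292]])),
"side":(376.9887,312.929,199.2996,np.array([[0.7318,-0.4091,0.5451,-0.1762],[-0.6815,-0.4439,0.5818,-0.6595],[0.004,-0.7972,-0.6037,0.8956]]))}
def ray(n,p):
    f,cx,cy,P=K[n]; d=P[:,:3]@np.array([(p[0]-cx)/f,(p[1]-cy)/f,1]); return P[:,3],d/np.linalg.norm(d)
def atz(n,p,z):
    o,d=ray(n,p); return o+d*(z-o[2])/d[2]
def tri(a,b):
    A=np.zeros((3,3));B=np.zeros(3);rs=[ray("top",a),ray("side",b)]
    for o,d in rs:
        M=np.eye(3)-np.outer(d,d);A+=M;B+=M@o
    x=np.linalg.solve(A,B); return x,[np.linalg.norm((np.eye(3)-np.outer(d,d))@(x-o)) for o,d in rs]
def proj(n,X):
    f,cx,cy,P=K[n]; c=P[:,:3].T@(np.asarray(X)-P[:,3]); return f*c[0]/c[2]+cx,f*c[1]/c[2]+cy
E
python3 - <<'E'
from h import *
c=[atz("top",p,.055) for p in [(275.3,149.1),(360.5,156.4),(355.3,224.5),(268.9,217)]]
c=np.array(c);print(c.round(4), [np.linalg.norm(c[i]-c[(i+1)%4]).round(3) for i in range(4)], c.mean(0))
v=(c[0]-c[1])+(c[3]-c[2]); w=(c[0]-c[3])+(c[1]-c[2])
print("yaw", np.degrees([np.arctan2(-v[0],v[1]),np.arctan2(w[1],w[0])]))
n=tri((280.5,177.6),(305.7,167.7)); b=tri((319.5,177),(328.3,167.7)); print(n,b)
d=n[0]-b[0]; print(np.degrees(np.arctan2(-d[0],d[1])),np.linalg.norm(d[:2]))
E
```

```text
[[ 0.6601  0.1811  0.055 ]
 [ 0.6279 -0.1109  0.055 ]
 [ 0.3953 -0.0861  0.055 ]
 [ 0.4274  0.2057  0.055 ]] [np.float64(0.294), np.float64(0.234), np.float64(0.294), np.float64(0.234)] [0.52766949 0.04744158 0.055     ]
yaw [-6.28545501 -6.0667138 ]
(array([0.54007229, 0.1446956 , 0.21360715]), [np.float64(0.0022657726982703197), np.float64(0.002265772698270343)]) (array([0.5304016 , 0.02845108, 0.27189484]), [np.float64(0.0016151951027370164), np.float64(0.0016151951027371348)])
-4.755636122241234 0.11664610085235524
```

Request:
arm_command(
  delta_rot=[
    [0,0,0],
    [0,0,0],
    [0,0,0],
    [0,0,0],
    [0,0,26.3],
    [0,0,26.3],
    [0,0,26.3],
    [0,0,26.3],
    [0,0,26.3],
    [0,0,26.3],
    [0,0,26.3],
    [0,0,26.3],
  ],
  delta_pos=[
    [0,0,-0.035],
    [0,0,-0.07],
    [0,0,-0.105],
    [0,0,-0.14],
    [0.508,-0.469,-0.14],
    [0.508,-0.469,-0.14],
    [0.508,-0.469,-0.14],
    [0.508,-0.469,-0.14],
    [0.508,-0.469,-0.14],
    [0.508,-0.469,-0.14],
    [0.508,-0.469,-0.14],
    [0.508,-0.469,-0.14],
  ],
  gripper=[-1,-1,-1,-1,-1,-1,-1,-1,-1,-1,-1,-1],
)

```text
time: 1.1
position: [0.3673, -0.2882, 0.3622]
tool_rot: [0.999, -0.054, -0.0, -0.0]
ft_force: [1.1, -0.3, -0.0]
grip_width: 0.087
grip_force: 0.0
```

```bash
cat >> h.py <<'E'
def go(p,yaw):
    "tool-frame shift and rz (deg) from measured pose to world TCP p, tool-x yaw (deg)"
    from rig import status
    o=status.get_obs(); r=R.from_quat(o["tool_rot"]); x=r.as_matrix()[:,0]
    y=np.degrees(np.arctan2(x[1],x[0]))
    print("t%.2f"%o["time"],"pos",o["position"].round(4),"yaw %.2f"%y,"q",o["q"].round(2),"F",o["ft_force"].round(2),"w %.4f"%o["grip_width"])
    print("delta",r.inv().apply(np.array(p)-o["position"]).round(4),"rz %.1f"%(-((yaw-y+180)%360-180)), "tilt",r.as_matrix()[:,2].round(4))
E
python3 -c "
from h import *
go([.5304,.0285,.36],-6.2)"
```

```text
t1.10 pos [ 0.3673 -0.2882  0.3622] yaw -6.23 q [-0.91  0.16  1.61  0.    1.38  0.77] F [ 1.07 -0.26 -0.01] w 0.0870
delta [ 0.1277 -0.3326  0.0024] rz -0.0 tilt [-3.e-04  7.e-04 -1.e+00]
```

Request:
arm_command(
  delta_rot=[
    [0,0,0],
    [0,0,0],
    [0,0,0],
    [0,0,0],
    [0,0,0],
    [0,0,0],
    [0,0,0],
    [0,0,0],
    [0,0,0],
    [0,0,0],
    [0,0,0],
    [0,0,0],
  ],
  delta_pos=[
    [0.128,-0.333,0.002],
    [0.128,-0.333,0.002],
    [0.128,-0.333,0.002],
    [0.128,-0.333,0.002],
    [0.128,-0.333,0.002],
    [0.128,-0.333,0.002],
    [0.128,-0.333,0.002],
    [0.128,-0.333,0.002],
    [0.128,-0.333,0.002],
    [0.128,-0.333,0.002],
    [0.128,-0.333,0.06],
    [0.128,-0.333,0.06],
  ],
  gripper=[-1,-1,-1,-1,-1,-1,-1,-1,-1,-1,-1,-1],
)

```text
time: 2.1
position: [0.5284, 0.0271, 0.2996]
tool_rot: [0.999, -0.053, -0.002, 0.0]
ft_force: [-1.3, 0.3, -0.4]
grip_width: 0.0871
grip_force: 0.0
```

Run:
```python
from h import *
from rig import viewer
import cv2
go([.5304,.0285,.253],-6.2)
a=[cv2.resize(viewer.camera(n)["pixels"][y:y+130,x:x+130],None,fx=3,fy=3,interpolation=cv2.INTER_CUBIC) for n,x,y in(("top",255,120),("side",260,120))]
cv2.imwrite("pics/b.png",np.hstack(a))
```

```text
t2.10 pos [0.5284 0.0271 0.2996] yaw -6.12 q [-0.16  0.31  1.57 -0.    1.26  1.52] F [-1.28  0.27 -0.35] w 0.0871
delta [ 0.002  -0.0016  0.0466] rz 0.1 tilt [-4.4e-03 -1.0e-04 -1.0e+00]
```

View pics/b.png

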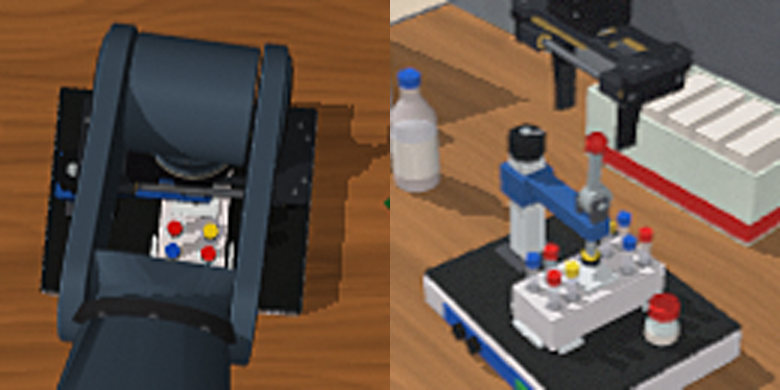

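The arm is in place: in the side view the fingers straddle the ball (ball at crop (596,142), midpoint of the fingertips above it at about (595,125)). I'll descend and grip.

Request:
arm_command(
  delta_rot=[
    [0,0,0],
    [0,0,0],
    [0,0,0],
    [0,0,0],
    [0,0,0],
    [0,0,0],
    [0,0,0],
    [0,0,0],
    [0,0,0],
    [0,0,0],
    [0,0,0],
    [0,0,0],
  ],
  delta_pos=[
    [0.0,0,0.024],
    [0.0,0,0.047],
    [0.0,0,0.047],
    [0.0,0,0.047],
    [0.0,0,0.047],
    [0.0,0,0.047],
    [0.0,0,0.047],
    [0.0,0,0.047],
    [0.0,0,0.047],
    [0.0,0,0.047],
    [0.0,0,0.047],
    [0.0,0,0.047],
  ],
  gripper=[-1,-1,0.2,0.2,0.2,1,1,1,1,1,1,1],
  grip_force=12,
)

```text
time: 3.2
position: [0.5303, 0.0269, 0.2556]
tool_rot: [0.999, -0.054, 0.0, -0.0]
ft_force: [-0.7, 1.5, -0.0]
grip_width: 0.0285
grip_force: 1.5
```

```bash
python3 -c "
from h import *
go([.5304,.0285,.253],-6.2)"
```

```text
t3.20 pos [0.5303 0.0269 0.2556] yaw -6.20 q [-0.16  0.36  1.63  0.    1.15  1.52] F [-0.68  1.52 -0.01] w 0.0285
delta [-0.0001 -0.0016  0.0026] rz -0.0 tilt [ 0.e+00  2.e-04 -1.e+00]
```

Request:
arm_command(
  delta_rot=[
    [0,0,0],
    [0,0,0],
    [0,0,0],
    [0,0,0],
  ],
  delta_pos=[
    [0,-0.002,0.002],
    [0,-0.002,0.002],
    [0,-0.002,0.002],
    [0,-0.002,0.002],
  ],
  gripper=[1,1,1,1],
)

```text
time: 3.53
position: [0.531, 0.0294, 0.2546]
tool_rot: [0.999, -0.054, 0.001, -0.0]
ft_force: [-1.3, 1.8, 5.6]
grip_width: 0.0231
grip_force: 12.0
```

```bash
python3 -c "
from h import *
go([.5304,.0285,.253],-6.2)"
```

```text
t3.53 pos [0.531  0.0294 0.2546] yaw -6.19 q [-0.16  0.36  1.63  0.    1.15  1.52] F [-1.32  1.76  5.6 ] w 0.0231
delta [-0.0005  0.0009  0.0016] rz 0.0 tilt [ 1.6e-03  5.0e-04 -1.0e+00]
```

Request:
arm_command(
  delta_rot=[
    [0,0,0],
    [0,0,0],
    [0,0,0],
    [0,0,0],
    [0,0,0],
    [0,0,0],
    [0,0,0],
    [0,0,0],
    [0,0,0],
  ],
  delta_pos=[
    [0,0,-0.0015],
    [-0.014,0,-0.0008],
    [-0.0275,0,0.0027],
    [-0.0401,0,0.0087],
    [-0.0459,0,0.0127],
    [-0.0512,0,0.0172],
    [-0.0561,0,0.0222],
    [-0.0561,0,0.0222],
    [-0.0561,0,0.0222],
  ],
  gripper=[1,1,1,1,1,1,1,1,1],
)

```text
time: 4.28
position: [0.4738, 0.0355, 0.2307]
tool_rot: [0.999, -0.054, -0.001, -0.001]
ft_force: [-1.9, 4.2, -0.4]
grip_width: 0.0232
grip_force: 12.0
```

```bash
cat >> h.py <<'E'
X=np.array([.994,-.108,0])
def lev(q):
    from rig import status
    o=status.get_obs(); f=o["ft_force"]; a=q-.05
    t=np.array([-np.cos(a)*X[0],-np.cos(a)*X[1],-np.sin(a)]); n=np.array([-np.sin(a)*X[0],-np.sin(a)*X[1],np.cos(a)])
    print("t%.2f"%o["time"],o["position"].round(4),"F",f.round(2),"resist tang %.2f radial %.2f"%(-f@t,f@n),"w %.4f"%o["grip_width"])
E
python3 -c "
from h import *
lev(.9)"
```

```text
t4.28 [0.4738 0.0355 0.2307] F [-1.9   4.21 -0.41] resist tang -1.86 radial 1.49 w 0.0232
```

Request:
arm_command(
  delta_rot=[
    [0,0,0],
    [0,0,0],
    [0,0,0],
    [0,0,0],
  ],
  delta_pos=[
    [0,-0.001,0],
    [0,-0.001,0],
    [0,-0.001,0],
    [0,-0.001,0],
  ],
  gripper=[1,1,1,1],
)

```text
time: 4.62
position: [0.4745, 0.0356, 0.2313]
tool_rot: [0.999, -0.054, -0.001, 0.0]
ft_force: [-2.5, 1.5, 2.3]
grip_width: 0.0226
grip_force: 12.0
```

```bash
python3 -c "
from h import *
lev(.9)"
```

```text
t4.62 [0.4745 0.0356 0.2313] F [-2.52  1.5   2.29] resist tang -0.04 radial 3.52 w 0.0226
```

Request:
arm_command(
  delta_rot=[
    [0,0,0],
    [0,0,0],
    [0,0,0],
    [0,0,0],
  ],
  delta_pos=[
    [-0.0043,0,0.0055],
    [-0.0043,0,0.0055],
    [-0.0043,0,0.0055],
    [-0.0043,0,0.0055],
  ],
  gripper=[1,1,1,1],
)

```text
time: 4.95
position: [0.4703, 0.0361, 0.2259]
tool_rot: [0.999, -0.054, -0.0, 0.0]
ft_force: [-4.3, -0.4, 1.6]
grip_width: 0.0231
grip_force: 12.0
```

```bash
python3 -c "
from h import *
lev(1.0)"
```

```text
t4.95 [0.4703 0.0361 0.2259] F [-4.29 -0.43  1.63] resist tang -1.12 radial 4.38 w 0.0231
```

Request:
arm_command(
  delta_rot=[
    [0,0,0],
    [0,0,0],
    [0,0,0],
    [0,0,0],
  ],
  delta_pos=[
    [-0.0038,0,0.0059],
    [-0.0038,0,0.0059],
    [-0.0038,0,0.0059],
    [-0.0038,0,0.0059],
  ],
  gripper=[1,1,1,1],
)

```text
time: 5.28
position: [0.4669, 0.0365, 0.22]
tool_rot: [0.999, -0.054, -0.0, 0.0]
ft_force: [-3.4, -0.6, 0.6]
grip_width: 0.0229
grip_force: 12.0
```

```bash
python3 -c "
from h import *
lev(1.1)"
```

```text
t5.28 [0.4669 0.0365 0.22  ] F [-3.36 -0.61  0.57] resist tang -1.13 radial 3.12 w 0.0229
```

Request:
arm_command(
  delta_rot=[
    [0,0,0],
    [0,0,0],
    [0,0,0],
    [0,0,0],
  ],
  delta_pos=[
    [-0.0032,0,0.0062],
    [-0.0032,0,0.0062],
    [-0.0032,0,0.0062],
    [-0.0032,0,0.0062],
  ],
  gripper=[1,1,1,1],
)

```text
time: 5.62
position: [0.464, 0.0368, 0.2139]
tool_rot: [0.999, -0.054, 0.0, 0.0]
ft_force: [-1.3, -1.4, 1.4]
grip_width: 0.0229
grip_force: 12.0
```

```bash
python3 -c "
from h import *
lev(1.2)"
```

```text
t5.62 [0.464  0.0368 0.2139] F [-1.26 -1.43  1.37] resist tang 0.80 radial 1.56 w 0.0229
```

Request:
arm_command(
  delta_rot=[
    [0,0,0],
    [0,0,0],
    [0,0,0],
    [0,0,0],
  ],
  delta_pos=[
    [-0.0013,0,0.0032],
    [-0.0013,0,0.0032],
    [-0.0013,0,0.0032],
    [-0.0013,0,0.0032],
  ],
  gripper=[1,1,1,1],
)

```text
time: 5.95
position: [0.4627, 0.037, 0.2106]
tool_rot: [0.999, -0.054, 0.0, 0.0]
ft_force: [-1.9, -1.5, 2.3]
grip_width: 0.0228
grip_force: 12.0
```

```bash
python3 -c "
from h import *
lev(1.25)"
```

```text
t5.95 [0.4627 0.037  0.2106] F [-1.86 -1.47  2.26] resist tang 1.49 radial 2.39 w 0.0228
```

Request:
arm_command(
  delta_rot=[
    [0,0,0],
    [0,0,0],
    [0,0,0],
    [0,0,0],
  ],
  delta_pos=[
    [-0.0012,0,0.0033],
    [-0.0012,0,0.0033],
    [-0.0012,0,0.0033],
    [-0.0012,0,0.0033],
  ],
  gripper=[1,1,1,1],
)

```text
time: 6.28
position: [0.4616, 0.0372, 0.2073]
tool_rot: [0.999, -0.054, 0.0, 0.0]
ft_force: [-1.0, -2.6, 3.3]
grip_width: 0.0228
grip_force: 12.0
```

```bash
python3 -c "
from h import *
lev(1.3)"
```

```text
t6.28 [0.4616 0.0372 0.2073] F [-0.98 -2.56  3.32] resist tang 2.93 radial 1.71 w 0.0228
```

Request:
arm_command(
  delta_rot=[
    [0,0,0],
    [0,0,0],
    [0,0,0],
    [0,0,0],
  ],
  delta_pos=[
    [-0.0019,0,0.0068],
    [-0.0019,0,0.0068],
    [-0.0019,0,0.0068],
    [-0.0019,0,0.0068],
  ],
  gripper=[1,1,1,1],
)

```text
time: 6.62
position: [0.4597, 0.0374, 0.2005]
tool_rot: [0.999, -0.054, 0.0, 0.0]
ft_force: [0.6, -3.2, 0.7]
grip_width: 0.0227
grip_force: 12.0
```

```bash
python3 -c "
from h import *
lev(1.4)"
```

```text
t6.62 [0.4597 0.0374 0.2005] F [ 0.56 -3.22  0.71] resist tang 0.89 radial -0.72 w 0.0227
```

Request:
arm_command(
  delta_rot=[
    [0,0,0],
    [0,0,0],
    [0,0,0],
    [0,0,0],
    [0,0,0],
    [0,0,0],
    [0,0,0],
    [0,0,0],
    [0,0,0],
    [0,0,0],
    [0,0,0],
    [0,0,0],
  ],
  delta_pos=[
    [0.0044,0,-0.0133],
    [0.0114,0,-0.0254],
    [0.0206,0,-0.0359],
    [0.0317,0,-0.0444],
    [0.0443,0,-0.0504],
    [0.0578,0,-0.0539],
    [0.0718,0,-0.0546],
    [0.0718,0,-0.0546],
    [0.0718,0,-0.0546],
    [0.0718,0,-0.0546],
    [0.0718,0,-0.0546],
    [0.0718,0,-0.1],
  ],
  gripper=[1,1,1,1,1,1,1,1,-1,-1,-1,-1],
)

```text
time: 7.62
position: [0.5246, 0.0311, 0.2897]
tool_rot: [0.998, -0.054, -0.009, -0.001]
ft_force: [-0.4, 0.7, 1.1]
grip_width: 0.042
grip_force: 0.0
```

```bash
python3 -c "
from h import *
go([.5398,.1463,.30],129)
go([.5398,.1463,.197],129)"
```

```text
t7.62 pos [0.5246 0.0311 0.2897] yaw -6.21 q [-0.15  0.32  1.58  0.    1.25  1.52] F [-0.4   0.66  1.06] w 0.0420
delta [ 0.0024 -0.1162 -0.0102] rz -135.2 tilt [-0.0184  0.0038 -0.9998]
t7.62 pos [0.5246 0.0311 0.2897] yaw -6.21 q [-0.15  0.32  1.58  0.    1.25  1.52] F [-0.4   0.66  1.06] w 0.0420
delta [ 0.0044 -0.116   0.0928] rz -135.2 tilt [-0.0184  0.0038 -0.9998]
```

Request:
arm_command(
  delta_rot=[
    [0,0,0],
    [0,0,-30],
    [0,0,-60],
    [0,0,-90],
    [0,0,-135],
    [0,0,-135],
    [0,0,-135],
    [0,0,-135],
    [0,0,-135],
    [0,0,-135],
    [0,0,-135],
    [0,0,-135],
  ],
  delta_pos=[
    [0,0,-0.01],
    [0,0,-0.02],
    [-0.001,-0.03,-0.02],
    [-0.002,-0.06,-0.02],
    [-0.003,-0.09,-0.02],
    [-0.003,-0.116,-0.02],
    [-0.003,-0.116,-0.02],
    [-0.003,-0.116,-0.02],
    [-0.003,-0.116,-0.02],
    [-0.003,-0.116,-0.02],
    [-0.003,-0.116,-0.02],
    [-0.003,-0.116,-0.02],
  ],
  gripper=[-1,-1,-1,-1,-1,-1,-1,-1,-1,-1,-1,-1],
)

```text
time: 8.62
position: [0.5399, 0.146, 0.3169]
tool_rot: [0.804, 0.595, 0.001, -0.0]
ft_force: [0.4, -0.7, 0.6]
grip_width: 0.0871
grip_force: 0.0
```

```bash
python3 -c "
from h import *
go([.5398,.1463,.30],129)
go([.5398,.1463,.198],129)"
```

```text
t8.62 pos [0.5399 0.146  0.3169] yaw 72.96 q [0.06 0.34 1.48 0.   1.32 0.36] F [ 0.36 -0.72  0.58] w 0.0871
delta [ 0.0002 -0.0001  0.0169] rz -56.0 tilt [ 8.e-04  9.e-04 -1.e+00]
t8.62 pos [0.5399 0.146  0.3169] yaw 72.96 q [0.06 0.34 1.48 0.   1.32 0.36] F [ 0.36 -0.72  0.58] w 0.0871
delta [ 1.000e-04 -2.000e-04  1.189e-01] rz -56.0 tilt [ 8.e-04  9.e-04 -1.e+00]
```

Request:
arm_command(
  delta_rot=[
    [0,0,-7],
    [0,0,-14],
    [0,0,-21],
    [0,0,-28],
    [0,0,-35],
    [0,0,-42],
    [0,0,-49],
    [0,0,-56],
    [0,0,-56],
    [0,0,-56],
    [0,0,-56],
    [0,0,-56],
  ],
  delta_pos=[
    [0,0,0],
    [0,0,0.03],
    [0,0,0.06],
    [0,0,0.08],
    [0,0,0.1],
    [0,0,0.11],
    [0,0,0.12],
    [0,0,0.12],
    [0,0,0.12],
    [0,0,0.12],
    [0,0,0.12],
    [0,0,0.12],
  ],
  gripper=[-1,-1,-1,-1,-1,-1,-1,-1,0,0,0,0],
  grip_force=30,
)

```text
time: 9.62
position: [0.5405, 0.1456, 0.1973]
tool_rot: [0.435, 0.901, 0.0, 0.001]
ft_force: [0.8, -0.8, 0.1]
grip_width: 0.0678
grip_force: 0.0
```

Run:
```python
from h import *
from rig import viewer
import cv2
go([.5398,.1463,.198],129)
a=[cv2.resize(viewer.camera(n)["pixels"][y:y+130,x:x+130],None,fx=3,fy=3,interpolation=cv2.INTER_CUBIC) for n,x,y in(("top",255,120),("side",260,120))]
cv2.imwrite("pics/n.png",np.hstack(a))
```

```text
t9.62 pos [0.5405 0.1456 0.1973] yaw 128.48 q [ 0.06  0.47  1.63  0.    1.04 -0.61] F [ 0.78 -0.81  0.07] w 0.0678
delta [ 0.001  -0.0001 -0.0007] rz -0.5 tilt [ 1.4e-03  3.0e-04 -1.0e+00]
```

View pics/n.png

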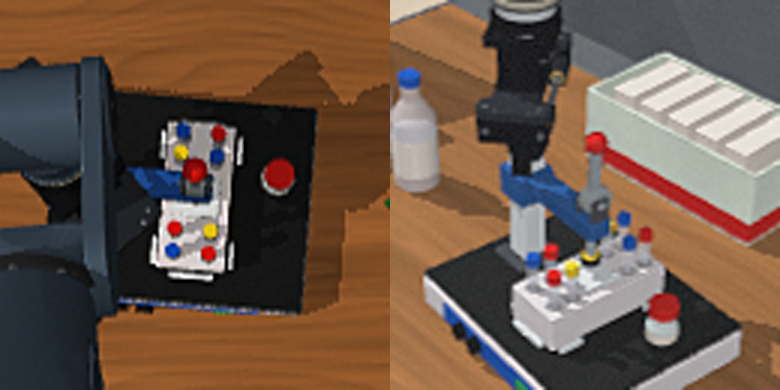

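The lever stands open, with the ball at side crop (596,142), and the gripper straddles the nut with nothing touching. Closing now.

Request:
arm_command(
  delta_rot=[
    [0,0,0],
    [0,0,0],
    [0,0,0],
    [0,0,0],
    [0,0,0],
    [0,0,0],
  ],
  delta_pos=[
    [0,0,0],
    [0,0,0],
    [0,0,0],
    [0,0,0],
    [0,0,0],
    [0,0,0],
  ],
  gripper=[0.2,0.2,0.2,0.2,0.2,0.2],
  grip_force=15,
)

```text
time: 10.22
position: [0.5433, 0.1478, 0.197]
tool_rot: [0.434, 0.901, 0.004, 0.002]
ft_force: [6.1, 7.9, -4.0]
grip_width: 0.04
grip_force: 15.7
```

```bash
python3 -c "
from h import *
go([.5398,.1463,.198],129)
"
```

```text
t10.22 pos [0.5433 0.1478 0.197 ] yaw 128.50 q [ 0.06  0.47  1.62  0.01  1.04 -0.61] F [ 6.13  7.92 -4.01] w 0.0400
delta [ 0.001  -0.0037 -0.001 ] rz -0.5 tilt [ 0.0072  0.005  -1.    ]
```

Request:
arm_command(
  delta_rot=[
    [0,0,0],
    [0,0,0],
    [0,0,6],
    [0,0,12],
    [0,0,18],
    [0,0,24],
    [0,0,30],
    [0,0,36],
    [0,0,42],
    [0,0,45],
    [0,0,45],
  ],
  delta_pos=[
    [0.001,0.0037,0],
    [0.001,0.0037,0],
    [0.001,0.0037,0],
    [0.001,0.0037,0],
    [0.001,0.0037,0],
    [0.001,0.0037,0],
    [0.001,0.0037,0],
    [0.001,0.0037,0],
    [0.001,0.0037,0],
    [0.001,0.0037,0],
    [0.001,0.0037,0],
  ],
  gripper=[0.3,0.3,0.3,0.3,0.3,0.3,0.3,0.3,0.3,0.3,0.3],
  grip_force=25,
)

```text
time: 11.13
position: [0.5425, 0.1477, 0.1969]
tool_rot: [0.746, 0.666, -0.0, 0.001]
ft_force: [0.7, -3.5, 1.2]
grip_width: 0.0393
grip_force: 25.0
```

```bash
python3 -c "
from h import *
from rig import status
go([.5420,.148,.198],39)
print(status.get_obs()['moment'].round(3))
"
```

```text
t11.13 pos [0.5425 0.1477 0.1969] yaw 83.52 q [ 0.07  0.48  1.62 -0.    1.05  0.18] F [ 0.68 -3.54  1.21] w 0.0393
delta [ 0.0002 -0.0005 -0.0011] rz 44.5 tilt [ 1.0e-04 -1.3e-03 -1.0e+00]
[-0.571 -0.193 -0.173]
```

Request:
arm_command(
  delta_rot=[
    [0,0,6],
    [0,0,12],
    [0,0,18],
    [0,0,24],
    [0,0,30],
    [0,0,36],
    [0,0,42],
    [0,0,45],
    [0,0,45],
    [0,0,45],
  ],
  delta_pos=[
    [-0.001,0,0],
    [-0.001,0,0],
    [-0.001,0,0],
    [-0.001,0,0],
    [-0.001,0,0],
    [-0.001,0,0],
    [-0.001,0,0],
    [-0.001,0,0],
    [-0.001,0,0],
    [-0.001,0,0],
  ],
  gripper=[0.3,0.3,0.3,0.3,0.3,0.3,0.3,0.3,0.3,0.3],
)

```text
time: 11.97
position: [0.5416, 0.1481, 0.1969]
tool_rot: [0.944, 0.331, -0.0, -0.001]
ft_force: [-2.2, 2.1, 3.3]
grip_width: 0.0395
grip_force: 26.3
```

```bash
python3 -c "
from h import *
go([.5420,.148,.198],39)
"
```

```text
t11.97 pos [0.5416 0.1481 0.1969] yaw 38.67 q [0.07 0.47 1.62 0.   1.05 0.96] F [-2.21  2.1   3.3 ] w 0.0395
delta [ 0.0003  0.0003 -0.0011] rz -0.3 tilt [-0.0014  0.0012 -1.    ]
```

Request:
arm_command(
  delta_rot=[
    [0,0,0],
    [0,0,0],
    [0,0,0],
    [0,0,0],
    [0,0,7],
    [0,0,14],
    [0,0,21],
    [0,0,28],
    [0,0,35],
    [0,0,42],
    [0,0,45],
    [0,0,45],
  ],
  delta_pos=[
    [0,0,0],
    [0,0,0],
    [0,0,-0.01],
    [0,0,-0.05],
    [0,0,-0.09],
    [0,0,-0.125],
    [-0.02,0.02,-0.125],
    [-0.04,0.04,-0.125],
    [-0.06,0.06,-0.125],
    [-0.083,0.086,-0.125],
    [-0.083,0.086,-0.115],
    [-0.083,0.086,-0.09],
  ],
  gripper=[0,-0.2,-0.4,-0.4,-0.4,-0.4,-0.4,-0.4,-0.4,-0.4,-0.3,-0.3],
  grip_force=12,
)

```text
time: 12.97
position: [0.534, 0.026, 0.2903]
tool_rot: [0.998, -0.058, 0.005, 0.001]
ft_force: [1.4, 0.7, -0.2]
grip_width: 0.0575
grip_force: 0.0
```

```bash
python3 -c "
from h import *
go([.5307,.0292,.249],-6.2)
"
```

```text
t12.97 pos [0.534  0.026  0.2903] yaw -6.70 q [-0.16  0.32  1.58 -0.    1.23  1.53] F [ 1.43  0.74 -0.25] w 0.0575
delta [-0.0041 -0.0028  0.0413] rz -0.5 tilt [ 0.0097 -0.0017 -1.    ]
```

Request:
arm_command(
  delta_rot=[
    [0,0,0],
    [0,0,0],
    [0,0,0],
    [0,0,0],
    [0,0,0],
    [0,0,0],
    [0,0,0],
    [0,0,0],
  ],
  delta_pos=[
    [0,0,0.02],
    [0,0,0.039],
    [0,0,0.039],
    [0,0,0.039],
    [0,0,0.039],
    [0,0,0.039],
    [0,0,0.039],
    [0,0,0.039],
  ],
  gripper=[-0.3,-0.2,0.2,1,1,1,1,1],
  grip_force=12,
)

```text
time: 13.63
position: [0.5321, 0.0292, 0.249]
tool_rot: [0.998, -0.056, 0.002, -0.001]
ft_force: [-0.2, 2.0, 2.5]
grip_width: 0.0228
grip_force: 12.0
```

```bash
python3 -c "
from h import *
go([.5307,.0292,.249],-6.2)
lev(0)
"
```

```text
t13.63 pos [0.5321 0.0292 0.249 ] yaw -6.43 q [-0.16  0.37  1.63  0.    1.13  1.53] F [-0.2   1.95  2.5 ] w 0.0228
delta [-0.0013  0.0002  0.    ] rz -0.2 tilt [ 0.0031  0.0013 -1.    ]
t13.63 [0.5321 0.0292 0.249 ] F [-0.2   1.95  2.5 ] resist tang -0.53 radial 2.47 w 0.0228
```

Request:
arm_command(
  delta_rot=[
    [0,0,0],
    [0,0,0],
    [0,0,0],
    [0,0,0],
    [0,0,0],
    [0,0,0],
  ],
  delta_pos=[
    [-0.014,0,0.0007],
    [-0.0275,0,0.0042],
    [-0.0401,0,0.0102],
    [-0.0401,0,0.0102],
    [-0.0401,0,0.0102],
    [-0.0401,0,0.0102],
  ],
  gripper=[1,1,1,1,1,1],
)

```text
time: 14.13
position: [0.4907, 0.0337, 0.238]
tool_rot: [0.998, -0.056, -0.001, -0.001]
ft_force: [-3.5, 3.2, 4.2]
grip_width: 0.0226
grip_force: 12.0
```

```bash
cat >> h.py <<'E'
def lev(q,n=4):
    from rig import status,viewer
    a=q-.05;T=np.array([-np.cos(a)*X[0],-np.cos(a)*X[1],-np.sin(a)]);N=np.array([-np.sin(a)*X[0],-np.sin(a)*X[1],np.cos(a)])
    f=[]
    for i in range(n):
        viewer.camera("top"); o=status.get_obs(); f.append(o["ft_force"])
    f=np.array(f); print("t%.2f"%o["time"],o["position"].round(4),"F",f.mean(0).round(2),"tang",(-f@T).round(2),"mean %.2f radial %.2f"%((-f@T).mean(),(f@N).mean()))
E
python3 -c "
from h import *
lev(.6)"
```

```text
t14.33 [0.4909 0.0337 0.238 ] F [-4.1   3.85  4.86] tang [-1.9  -1.24 -1.06 -0.93] mean -1.28 radial 6.49
```

Request:
arm_command(
  delta_rot=[
    [0,0,0],
    [0,0,0],
    [0,0,0],
  ],
  delta_pos=[
    [-0.0058,0,0.004],
    [-0.0058,0,0.004],
    [-0.0058,0,0.004],
  ],
  gripper=[1,1,1],
)

```text
time: 14.58
position: [0.4851, 0.0343, 0.2338]
tool_rot: [0.998, -0.056, -0.001, -0.001]
ft_force: [-4.2, 3.3, 4.0]
grip_width: 0.0227
grip_force: 12.0
```

```bash
python3 -c "
from h import *
lev(.7)"
```

```text
t14.78 [0.4851 0.0342 0.2338] F [-3.47  4.33  4.67] tang [-0.2  -0.87 -0.02 -0.08] mean -0.29 radial 6.09
```

Request:
arm_command(
  delta_rot=[
    [0,0,0],
    [0,0,0],
    [0,0,0],
  ],
  delta_pos=[
    [-0.0053,0,0.0045],
    [-0.0053,0,0.0045],
    [-0.0053,0,0.0045],
  ],
  gripper=[1,1,1],
)

```text
time: 15.03
position: [0.4802, 0.0348, 0.229]
tool_rot: [0.998, -0.056, -0.0, -0.001]
ft_force: [-1.7, 3.9, 1.2]
grip_width: 0.0227
grip_force: 12.0
```

```bash
python3 -c "
from h import *
lev(.8)"
```

```text
t15.23 [0.4802 0.0347 0.229 ] F [-2.2   4.71  2.59] tang [-0.84 -0.03 -0.12  0.15] mean -0.21 radial 3.73
```

Request:
arm_command(
  delta_rot=[
    [0,0,0],
    [0,0,0],
    [0,0,0],
  ],
  delta_pos=[
    [-0.0049,0,0.005],
    [-0.0049,0,0.005],
    [-0.0049,0,0.005],
  ],
  gripper=[1,1,1],
)

```text
time: 15.48
position: [0.4761, 0.0352, 0.2242]
tool_rot: [0.998, -0.056, 0.0, -0.0]
ft_force: [-1.2, 5.5, 2.0]
grip_width: 0.0226
grip_force: 12.0
```

```bash
python3 -c "
from h import *
lev(.9)"
```

```text
t15.68 [0.4762 0.0351 0.2243] F [-1.35  5.32  2.23] tang [0.14 0.14 0.44 0.91] mean 0.41 radial 2.91
```

Request:
arm_command(
  delta_rot=[
    [0,0,0],
    [0,0,0],
    [0,0,0],
  ],
  delta_pos=[
    [-0.0043,0,0.0055],
    [-0.0043,0,0.0055],
    [-0.0043,0,0.0055],
  ],
  gripper=[1,1,1],
)

```text
time: 15.93
position: [0.4724, 0.0355, 0.2191]
tool_rot: [0.998, -0.056, 0.001, -0.0]
ft_force: [-0.8, 5.4, 2.4]
grip_width: 0.0225
grip_force: 12.0
```

```bash
python3 -c "
from h import *
lev(1.0)"
```

```text
t16.13 [0.4725 0.0355 0.2192] F [-0.78  5.31  3.61] tang [2.35 2.19 2.04 2.01] mean 2.15 radial 3.19
```

Request:
arm_command(
  delta_rot=[
    [0,0,0],
    [0,0,0],
    [0,0,0],
  ],
  delta_pos=[
    [-0.0038,0,0.0059],
    [-0.0038,0,0.0059],
    [-0.0038,0,0.0059],
  ],
  gripper=[1,1,1],
)

```text
time: 16.38
position: [0.4691, 0.0359, 0.2133]
tool_rot: [0.998, -0.056, 0.002, -0.0]
ft_force: [0.1, 4.3, 4.8]
grip_width: 0.0224
grip_force: 12.0
```

```bash
python3 -c "
from h import *
lev(1.1)"
```

```text
t16.58 [0.4692 0.0359 0.2134] F [0.04 5.55 4.09] tang [3.78 2.68 2.8  3.81] mean 3.27 radial 2.52
```

Request:
arm_command(
  delta_rot=[
    [0,0,0],
    [0,0,0],
    [0,0,0],
  ],
  delta_pos=[
    [-0.0032,0,0.0062],
    [-0.0032,0,0.0062],
    [-0.0032,0,0.0062],
  ],
  gripper=[1,1,1],
)

```text
time: 16.83
position: [0.4663, 0.0362, 0.207]
tool_rot: [0.998, -0.056, 0.002, -0.0]
ft_force: [-0.1, 5.3, 3.6]
grip_width: 0.0224
grip_force: 11.9
```

```bash
python3 -c "
from h import *
lev(1.2)"
```

```text
t17.03 [0.4663 0.0362 0.2072] F [0.87 5.63 2.98] tang [2.93 2.37 2.5  3.51] mean 2.82 radial 0.98
```

Request:
arm_command(
  delta_rot=[
    [0,0,0],
    [0,0,0],
    [0,0,0],
  ],
  delta_pos=[
    [-0.0025,0,0.0065],
    [-0.0025,0,0.0065],
    [-0.0025,0,0.0065],
  ],
  gripper=[1,1,1],
)

```text
time: 17.28
position: [0.4635, 0.0365, 0.2005]
tool_rot: [0.998, -0.056, 0.002, -0.0]
ft_force: [0.6, 5.1, 4.2]
grip_width: 0.0226
grip_force: 11.8
```

```bash
python3 -c "
from h import *
lev(1.3)"
```

```text
t17.48 [0.4635 0.0365 0.2006] F [0.07 5.44 3.11] tang [2.86 2.15 2.43 3.71] mean 2.79 radial 1.47
```

Request:
arm_command(
  delta_rot=[
    [0,0,0],
    [0,0,0],
    [0,0,0],
    [0,0,0],
    [0,0,0],
    [0,0,0],
    [0,0,0],
    [0,0,0],
    [0,0,0],
    [0,0,0],
    [0,0,0],
    [0,0,0],
  ],
  delta_pos=[
    [0.0057,0,-0.0128],
    [0.0138,0,-0.0241],
    [0.024,0,-0.0337],
    [0.036,0,-0.041],
    [0.0525,0,-0.0465],
    [0.0699,0,-0.0478],
    [0.0699,0,-0.0478],
    [0.0699,0,-0.0478],
    [0.0699,0,-0.0478],
    [0.0699,0,-0.0478],
    [0.0699,0,-0.0878],
    [0.0699,0,-0.1178],
  ],
  gripper=[1,1,1,1,1,1,1,-0.3,-0.3,-0.3,-0.3,-0.3],
)

```text
time: 18.48
position: [0.5306, 0.0277, 0.3181]
tool_rot: [0.998, -0.056, -0.001, 0.001]
ft_force: [1.2, -0.1, 1.1]
grip_width: 0.0483
grip_force: 0.0
```

```bash
python3 -c "
from h import *
go([.5415,.148,.315],65)
"
```

```text
t18.48 pos [0.5306 0.0277 0.3181] yaw -6.44 q [-0.16  0.3   1.54 -0.    1.31  1.53] F [ 1.19 -0.13  1.12] w 0.0483
delta [-0.0026 -0.1208  0.0029] rz -71.4 tilt [-0.0027 -0.0013 -1.    ]
```

Request:
arm_command(
  delta_rot=[
    [0,0,-7],
    [0,0,-14],
    [0,0,-21],
    [0,0,-28],
    [0,0,-35],
    [0,0,-42],
    [0,0,-49],
    [0,0,-56],
    [0,0,-63],
    [0,0,-70],
    [0,0,-71.4],
    [0,0,-71.4],
  ],
  delta_pos=[
    [0,-0.03,0],
    [-0.001,-0.06,0],
    [-0.002,-0.09,0],
    [-0.003,-0.121,0],
    [-0.003,-0.121,0],
    [-0.003,-0.121,0],
    [-0.003,-0.121,0.02],
    [-0.003,-0.121,0.05],
    [-0.003,-0.121,0.08],
    [-0.003,-0.121,0.11],
    [-0.003,-0.121,0.121],
    [-0.003,-0.121,0.121],
  ],
  gripper=[-0.5,-0.5,-0.5,-0.5,-0.5,-0.5,-0.5,-0.5,-0.5,-0.5,-0.5,-0.5],
)

```text
time: 19.48
position: [0.5395, 0.1481, 0.1935]
tool_rot: [0.843, 0.537, -0.003, -0.001]
ft_force: [0.3, -0.2, -0.5]
grip_width: 0.0651
grip_force: 0.0
```

Request:
arm_command(
  delta_rot=[
    [0,0,0],
    [0,0,0],
    [0,0,0],
    [0,0,0],
    [0,0,0],
  ],
  delta_pos=[
    [0,0,0],
    [0,0,0],
    [0,0,0],
    [0,0,0],
    [0,0,0],
  ],
  gripper=[-0.2,0.1,0.3,0.3,0.3],
  grip_force=25,
)

```text
time: 19.9
position: [0.5425, 0.1491, 0.1979]
tool_rot: [0.843, 0.537, 0.001, 0.001]
ft_force: [7.0, -4.0, 0.3]
grip_width: 0.0396
grip_force: 5.5
```

```bash
python3 -c "
from h import *
go([.5415,.148,.197],65)
"
```

```text
t19.90 pos [0.5425 0.1491 0.1979] yaw 64.98 q [ 0.07  0.47  1.62 -0.    1.05  0.51] F [ 7.05 -3.99  0.26] w 0.0396
delta [-0.0014 -0.0005  0.0009] rz -0.0 tilt [ 3.1e-03 -2.0e-04 -1.0e+00]
```

Request:
arm_command(
  delta_rot=[
    [0,0,0],
    [0,0,0],
    [0,0,6],
    [0,0,12],
    [0,0,18],
    [0,0,24],
    [0,0,28.6],
    [0,0,28.6],
    [0,0,28.6],
  ],
  delta_pos=[
    [-0.001,0.002,0],
    [-0.001,0.002,0],
    [-0.001,0.002,0],
    [-0.001,0.002,0],
    [-0.001,0.002,0],
    [-0.001,0.002,0],
    [-0.001,0.002,0],
    [-0.001,0.002,0],
    [-0.001,0.002,0],
  ],
  gripper=[0.3,0.3,0.3,0.3,0.3,0.3,0.3,0.3,0.3],
)

```text
time: 20.65
position: [0.5427, 0.1489, 0.1979]
tool_rot: [0.95, 0.312, 0.001, -0.001]
ft_force: [-2.5, 3.6, 5.0]
grip_width: 0.0397
grip_force: 25.0
```

```bash
python3 -c "
from h import *
go([.5307,.03,.247],-6.2)
"
```

```text
t20.65 pos [0.5427 0.1489 0.1979] yaw 36.32 q [0.07 0.47 1.62 0.   1.05 1.  ] F [-2.54  3.64  4.99] w 0.0397
delta [-0.08    0.0886 -0.0494] rz 42.5 tilt [ 4.0e-04  2.9e-03 -1.0e+00]
```

Request:
arm_command(
  delta_rot=[
    [0,0,0],
    [0,0,0],
    [0,0,0],
    [0,0,0],
    [0,0,7],
    [0,0,14],
    [0,0,21],
    [0,0,28],
    [0,0,35],
    [0,0,42.5],
    [0,0,42.5],
    [0,0,42.5],
  ],
  delta_pos=[
    [0,0,0],
    [0,0,0],
    [0,0,-0.01],
    [0,0,-0.05],
    [0,0,-0.09],
    [0,0,-0.125],
    [-0.02,0.02,-0.125],
    [-0.04,0.04,-0.125],
    [-0.06,0.065,-0.125],
    [-0.08,0.089,-0.125],
    [-0.08,0.089,-0.115],
    [-0.08,0.089,-0.09],
  ],
  gripper=[0,-0.2,-0.4,-0.4,-0.4,-0.4,-0.4,-0.4,-0.4,-0.4,-0.3,-0.3],
  grip_force=10,
)

```text
time: 21.65
position: [0.5343, 0.0257, 0.2901]
tool_rot: [0.998, -0.055, 0.005, 0.001]
ft_force: [-0.2, 0.2, 0.2]
grip_width: 0.0577
grip_force: 0.0
```

Request:
arm_command(
  delta_rot=[
    [0,0,0],
    [0,0,0],
    [0,0,0],
    [0,0,0],
    [0,0,0],
    [0,0,0],
    [0,0,0],
    [0,0,0],
  ],
  delta_pos=[
    [0,0,0.02],
    [0,0,0.041],
    [0,0,0.041],
    [0,0,0.041],
    [0,0,0.041],
    [0,0,0.041],
    [0,0,0.041],
    [0,0,0.041],
  ],
  gripper=[-0.3,-0.3,-0.1,0.1,0.2,0.2,0.2,0.2],
)

```text
time: 22.32
position: [0.532, 0.0283, 0.2469]
tool_rot: [0.999, -0.053, 0.001, 0.0]
ft_force: [0.6, -0.1, 0.7]
grip_width: 0.0355
grip_force: 0.0
```

```bash
python3 -c "
from h import *
go([.5307,.03,.247],-6.2)
"
```

```text
t22.32 pos [0.532  0.0283 0.2469] yaw -6.10 q [-0.16  0.37  1.64 -0.    1.13  1.52] F [ 0.6  -0.09  0.7 ] w 0.0355
delta [-0.0015 -0.0016 -0.0002] rz 0.1 tilt [ 2.3e-03 -4.0e-04 -1.0e+00]
```

Request:
arm_command(
  delta_rot=[
    [0,0,0],
    [0,0,0],
    [0,0,0],
    [0,0,0],
    [0,0,0],
  ],
  delta_pos=[
    [-0.001,-0.002,0],
    [-0.001,-0.002,0],
    [-0.001,-0.002,0],
    [-0.001,-0.002,0],
    [-0.001,-0.002,0],
  ],
  gripper=[0.4,1,1,1,1],
)

```text
time: 22.73
position: [0.5307, 0.0297, 0.246]
tool_rot: [0.999, -0.053, 0.0, 0.001]
ft_force: [-0.5, -3.6, 2.2]
grip_width: 0.0225
grip_force: 10.0
```

```bash
python3 -c "
from h import *
lev(0,2)"
```

```text
t22.83 [0.5308 0.0297 0.2459] F [-0.46 -3.57  1.99] tang [-0.41  0.07] mean -0.17 radial 1.98
```

Request:
arm_command(
  delta_rot=[
    [0,0,0],
    [0,0,0],
    [0,0,0],
    [0,0,0],
    [0,0,0],
    [0,0,0],
  ],
  delta_pos=[
    [-0.014,0,0.0007],
    [-0.0275,0,0.0042],
    [-0.0401,0,0.0102],
    [-0.0459,0,0.0142],
    [-0.0459,0,0.0142],
    [-0.0459,0,0.0142],
  ],
  gripper=[1,1,1,1,1,1],
)

```text
time: 23.33
position: [0.4843, 0.0348, 0.231]
tool_rot: [0.999, -0.053, -0.001, 0.0]
ft_force: [-1.4, -5.1, -1.0]
grip_width: 0.0226
grip_force: 10.0
```

```bash
python3 -c "
from h import *
lev(.7)"
```

```text
t23.53 [0.4847 0.0348 0.2313] F [-1.18 -4.92 -0.6 ] tang [-0.17 -0.83 -1.11 -1.37] mean -0.87 radial -0.09
```

Request:
arm_command(
  delta_rot=[
    [0,0,0],
    [0,0,0],
    [0,0,0],
  ],
  delta_pos=[
    [-0.0027,0,0.0022],
    [-0.0027,0,0.0022],
    [-0.0027,0,0.0022],
  ],
  gripper=[1,1,1],
)

```text
time: 23.78
position: [0.4823, 0.0351, 0.2293]
tool_rot: [0.999, -0.053, -0.0, 0.0]
ft_force: [0.3, -4.7, -1.1]
grip_width: 0.0228
grip_force: 10.0
```

```bash
python3 -c "
from h import *
lev(.75)"
```

```text
t23.98 [0.4824 0.0351 0.2293] F [-1.39 -4.85  0.09] tang [-0.96 -0.63 -0.27 -0.52] mean -0.60 radial 0.62
```

Request:
arm_command(
  delta_rot=[
    [0,0,0],
    [0,0,0],
    [0,0,0],
  ],
  delta_pos=[
    [-0.0026,0,0.0023],
    [-0.0026,0,0.0023],
    [-0.0026,0,0.0023],
  ],
  gripper=[1,1,1],
)

```text
time: 24.23
position: [0.4802, 0.0353, 0.2272]
tool_rot: [0.999, -0.053, 0.0, 0.0]
ft_force: [-1.0, -4.3, 1.0]
grip_width: 0.0228
grip_force: 10.0
```

```bash
python3 -c "
from h import *
lev(.8)"
```

```text
t24.43 [0.4802 0.0353 0.2272] F [-0.74 -5.09  0.59] tang [ 0.46  0.55  0.83 -0.77] mean 0.27 radial 0.56
```

Request:
arm_command(
  delta_rot=[
    [0,0,0],
    [0,0,0],
    [0,0,0],
  ],
  delta_pos=[
    [-0.0025,0,0.0025],
    [-0.0025,0,0.0025],
    [-0.0025,0,0.0025],
  ],
  gripper=[1,1,1],
)

```text
time: 24.68
position: [0.478, 0.0355, 0.2249]
tool_rot: [0.999, -0.053, 0.0, 0.0]
ft_force: [0.4, -4.3, 0.9]
grip_width: 0.023
grip_force: 10.0
```

```bash
python3 -c "
from h import *
lev(.85)"
```

```text
t24.88 [0.478  0.0356 0.2249] F [-0.12 -5.11  1.41] tang [2.03 0.78 1.13 1.33] mean 1.32 radial 0.67
```

Request:
arm_command(
  delta_rot=[
    [0,0,0],
    [0,0,0],
    [0,0,0],
  ],
  delta_pos=[
    [-0.0024,0,0.0025],
    [-0.0024,0,0.0025],
    [-0.0024,0,0.0025],
  ],
  gripper=[1,1,1],
)

```text
time: 25.13
position: [0.4759, 0.0358, 0.2224]
tool_rot: [0.999, -0.053, 0.001, 0.0]
ft_force: [0.1, -5.5, 1.5]
grip_width: 0.0224
grip_force: 10.0
```

```bash
python3 -c "
from h import *
lev(.9)"
```

```text
t25.33 [0.4759 0.0358 0.2225] F [-0.19 -5.11  1.54] tang [1.42 1.41 0.4  2.37] mean 1.40 radial 0.74
```

Request:
arm_command(
  delta_rot=[
    [0,0,0],
    [0,0,0],
    [0,0,0],
  ],
  delta_pos=[
    [-0.0022,0,0.0027],
    [-0.0022,0,0.0027],
    [-0.0022,0,0.0027],
  ],
  gripper=[1,1,1],
)

```text
time: 25.58
position: [0.4739, 0.036, 0.2199]
tool_rot: [0.999, -0.053, 0.001, 0.0]
ft_force: [0.1, -5.0, 2.4]
grip_width: 0.0226
grip_force: 10.0
```

```bash
python3 -c "
from h import *
lev(.95)"
```

```text
t25.78 [0.4739 0.036  0.22  ] F [-0.18 -5.08  3.27] tang [3.47 2.94 2.93 1.84] mean 2.79 radial 1.74
```

Request:
arm_command(
  delta_rot=[
    [0,0,0],
    [0,0,0],
    [0,0,0],
  ],
  delta_pos=[
    [-0.0021,0,0.0028],
    [-0.0021,0,0.0028],
    [-0.0021,0,0.0028],
  ],
  gripper=[1,1,1],
)

```text
time: 26.03
position: [0.4719, 0.0362, 0.2172]
tool_rot: [0.999, -0.053, 0.001, 0.0]
ft_force: [0.2, -6.0, 3.4]
grip_width: 0.0223
grip_force: 9.9
```

```bash
python3 -c "
from h import *
lev(1.0)"
```

```text
t26.23 [0.4719 0.0362 0.2172] F [ 0.13 -4.72  2.42] tang [2.08 2.65 2.56 2.1 ] mean 2.34 radial 0.89
```

Run:
```python
from h import *
from rig import viewer
import cv2
im=viewer.camera("side")["pixels"]
h=np.array([.5275,.0296,.272-.070-.0066])
for q in (.8,.9,1.0,1.1):
    a=q-.05; print(q,np.round(proj("side",h+.07*(-np.sin(a)*X+np.array([0,0,np.cos(a)]))),1))
print("grasp pt",np.round(proj("side",[.4719,.0362,.2172+.019]),1))
hsv=cv2.cvtColor(im,cv2.COLOR_BGR2HSV); x0,y0=290,150
m=((hsv[...,0]<8)|(hsv[...,0]>172))&(hsv[...,1]>150)&(hsv[...,2]>70)
n,l,s,c=cv2.connectedComponentsWithStats(m.astype(np.uint8))
for i in range(1,n):
    if s[i,4]>5 and 280<c[i][0]<350 and 150<c[i][1]<230: print(s[i],c[i].round(1))
cv2.imwrite("pics/c.png",cv2.resize(im[140:220,270:370],None,fx=6,fy=6,interpolation=cv2.INTER_CUBIC))
```

```text
0.8 [314.4 179.9]
0.9 [313.1 181.8]
1.0 [312.  183.8]
1.1 [311.  185.8]
grasp pt [312.1 183.6]
[309 180   4   6  20] [310.8 182.5]
[343 196   5   5  22] [344.9 197.8]
[311 201   5   6  23] [313.3 203.7]
[313 210   4   5  18] [314.3 212. ]
```

View pics/c.png

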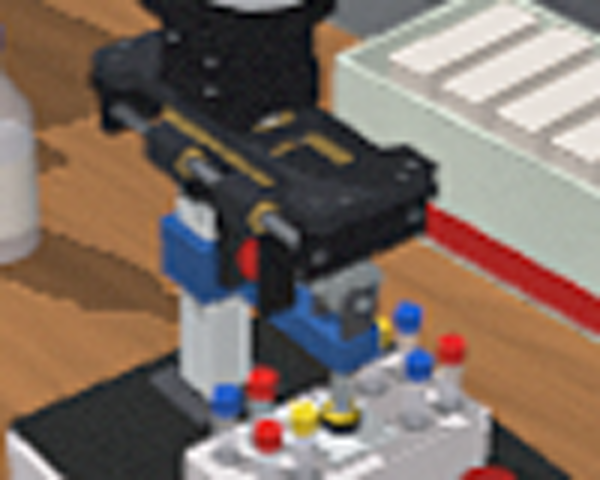

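The visible edge of the ball (309–312, 180–185) matches the grasp point (312,184), so the lever follows the pads. The bite is at about 0.8 rad across all three passes. Now I flip the lever home.

Request:
arm_command(
  delta_rot=[
    [0,0,0],
    [0,0,0],
    [0,0,0],
    [0,0,0],
    [0,0,0],
    [0,0,0],
    [0,0,0],
    [0,0,0],
    [0,0,0],
  ],
  delta_pos=[
    [0,0.001,0],
    [-0.0038,0.001,0.0059],
    [-0.007,0.001,0.0121],
    [-0.0095,0.001,0.0186],
    [-0.0114,0.001,0.0254],
    [-0.0129,0.001,0.0358],
    [-0.0131,0.001,0.0407],
    [-0.013,0.001,0.0437],
    [-0.013,0.001,0.0437],
  ],
  gripper=[1,1,1,1,1,1,1,1,1],
  grip_force=20,
)

```text
time: 27.03
position: [0.4578, 0.0375, 0.1724]
tool_rot: [0.999, -0.054, -0.0, -0.0]
ft_force: [1.0, -1.6, -1.7]
grip_width: 0.022
grip_force: 20.0
```

```bash
python3 -c "
from h import *
lev(1.62)"
```

```text
t27.23 [0.4578 0.0375 0.1728] F [ 2.26 -0.97 -2.37] tang [-1.33 -2.61 -2.9  -2.65] mean -2.37 radial -2.35
```

Request:
arm_command(
  delta_rot=[
    [0,0,0],
    [0,0,0],
    [0,0,0],
    [0,0,0],
    [0,0,0],
  ],
  delta_pos=[
    [0,0,0.002],
    [0,0,0.004],
    [0,0,0.004],
    [0,0,0.004],
    [0,0,0.004],
  ],
  gripper=[1,1,1,1,1],
)

```text
time: 27.65
position: [0.458, 0.0374, 0.1702]
tool_rot: [0.999, -0.053, 0.001, -0.0]
ft_force: [-0.9, -0.2, 9.9]
grip_width: 0.0213
grip_force: 19.2
```

```bash
python3 -c "
from h import *
lev(1.62)"
```

```text
t27.85 [0.458  0.0374 0.1702] F [-0.85  0.07  9.64] tang [ 8.95 10.74  9.32  9.53] mean 9.63 radial 0.86
```

The lever is against its stop. I'll ease off, release, and lift clear.

Request:
arm_command(
  delta_rot=[
    [0,0,0],
    [0,0,0],
    [0,0,0],
    [0,0,0],
    [0,0,0],
    [0,0,0],
    [0,0,0],
    [0,0,0],
    [0,0,0],
    [0,0,0],
    [0,0,0],
    [0,0,0],
  ],
  delta_pos=[
    [0,0,-0.002],
    [0,0,-0.003],
    [0,0,-0.003],
    [0,0,-0.003],
    [0,0,-0.003],
    [0,0,-0.003],
    [0,0,-0.02],
    [0,0,-0.05],
    [0,0,-0.09],
    [0,0,-0.13],
    [0,0,-0.17],
    [0,0,-0.19],
  ],
  gripper=[1,0,-0.3,-0.4,-0.4,-0.4,-0.4,-0.4,-0.4,-0.4,-0.4,-0.4],
)

```text
time: 28.85
position: [0.4592, 0.0371, 0.3636]
tool_rot: [0.999, -0.053, 0.004, 0.0]
ft_force: [1.1, 0.5, -0.1]
grip_width: 0.0607
grip_force: 0.0
```

Request:
arm_command(
  delta_rot=[
    [0,0,0],
    [0,0,0],
    [0,0,0],
    [0,0,0],
    [0,0,0],
    [0,0,0],
    [0,0,0],
    [0,0,0],
    [0,0,0],
    [0,0,0],
  ],
  delta_pos=[
    [0,0.04,0],
    [0,0.08,0],
    [0,0.12,0],
    [0,0.16,0],
    [0,0.2,0],
    [0,0.24,0],
    [0,0.28,0],
    [0,0.3,0],
    [0,0.3,0],
    [0,0.3,0],
  ],
  gripper=[-0.4,-0.4,-0.4,-0.4,-0.4,-0.4,-0.4,-0.4,-0.4,-0.4],
)

```text
time: 29.68
position: [0.425, -0.2617, 0.3581]
tool_rot: [0.999, -0.055, -0.001, -0.001]
ft_force: [-0.6, 0.5, 0.4]
grip_width: 0.0606
grip_force: 0.0
```

Run:
```python
from h import *
from rig import viewer
import cv2
a=[cv2.resize(viewer.camera(n)["pixels"][y:y+130,x:x+130],None,fx=3,fy=3,interpolation=cv2.INTER_CUBIC) for n,x,y in(("top",255,120),("side",260,130))]
cv2.imwrite("pics/f.png",np.hstack(a))
```

```text
(no output)
```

View pics/f.png

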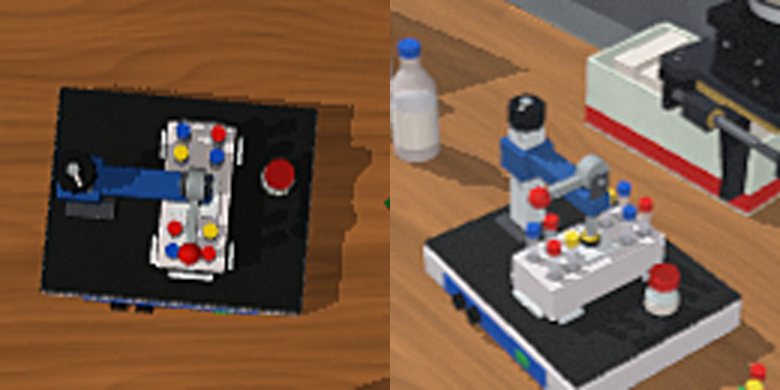

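The lever lies level at home, with the ball at side crop (539,198). The rack and jar have not moved, and the gripper is clear.

```bash
python3 -c "
from rig import robot
print(robot.hand_in())"
```

```text
the job is handed in; nothing more can be done
None
```

The rack is clamped and the job handed in: I turned the nut about 2.07 rad tighter with the lever open, felt the bite at about 0.8 rad (a gradual rise from 0.77 to 0.83, not a clean step), then flipped the lever home to its stop and released it; the final pictures show rack and jar unmoved, but the locking force was not measured.

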